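# Point out the plate with the snapped knob, then call service

### The arm

A 6-joint arm with a two-finger parallel gripper is mounted at the origin on the work surface. World frame = base frame: x ahead of the robot, y to its left, z up, the work surface at z = 0. Lengths are in m, angles in rad, forces in N, time in s.
With the tool pointing down it reaches from about 0.3 to 0.875 m from the base axis. Payload 6.4 kg.
Tool frame: the origin (TCP) lies on the mounting face of the last link; the fingertips stand 173 mm ahead of it and the grasp point (between the pads) lies 155 mm ahead of it (ctrl.grip_point_offset is the distance from the TCP to the grasp point, in m); z points along the fingers, y is the line along which they close (so a half turn about z gives the same grasp; the last joint's range is limited). The gripper opens to 85 mm and grips with 20 to 120 N. Pads are 22 mm wide; open, the fingers measure 114 mm over their backs; the gripper's body (76 mm by 85 mm) begins 54 mm behind the grasp point. The pads swing forward as they close: fully open they stand 13 mm farther back than shut.
Start: joints at [-1.394, 0.181, 1.607, -0, 1.354, -0.206], TCP at [0.215, -0.533, 0.405] pointing down, gripper open.
Joint ranges: [-2.99, 2.99], [-0.89, 2.07], [0.3, 2.58], [-1.14, 4.28], [0, 2.63], [-3.12, 3.12]. Speed limits (rad/s): [2.57, 2.57, 3.01, 3.14, 3.14, 3.14].

### API

Orientations are given as a unit quaternion [w, x, y, z].
In Python, from bench import status, imaging, ctrl, models gives the robot as it stands.
- The arm moves only by the tool send_rows, never from a script. Its argument "commands" is a list that holds one entry, the list of rows, each a list of 6 numbers: the shift along the tool's x, y, z normalised to -1 to 1, where 1 is 3 cm, then the turn, a rotation vector about the tool's x, y, z normalised to -1 to 1, where 1 is 0.1 rad. A call has 1 to 8 rows; each row shifts and turns the commanded pose from where the row before left it, along the tool's axes as they then stand; what a row does not reach is not made up. A row lasts 1/12 s, in which the tool goes at most 41.7 mm and 7.16 degrees, less where a joint would pass 70% of its speed; a pose out of reach is approached as far as the arm can. A call with a number of a shift or a turn outside -1 to 1 is refused whole. A call with a gripper value outside its range is refused whole. "jaw" is the opening, from 0 (shut) to 1 (fully open), set as the call begins (left out, the last holds). The fingers move at their own pace and stop on an object; the grip force is fixed at half the most. Time passes only in rows, so rows that do not move let the fingers close. It gives the time, the measured TCP pose, the force, the opening and the grip force at its end, in the units of the state.
- status.get_obs(): the state, without advancing time (a new reading comes with each control period).
- imaging.camera(name): name is "scene" or "side" or "wrist"; returns a dict with "image" (384x512x3 uint8, blue, green, red), "depth" (384x512 float32, m along the optical axis (not along the pixel's ray), 0 where there is no reading), "mtx" (3x3 intrinsics, pixels), "k1" (the pictures are not rectified: a ray, as slopes to the right and down, at radius r is drawn at 1 + k1 r^2 times it, then the intrinsics apply), "pose" (4x4, takes a point from camera to world coordinates). Camera axes: x right, y down, z forward; pixel columns grow to the right and rows downward; lengths in m; the calibration is good to about 2 mm. A picture is of the moment at which its call begins.
- ctrl.hand_in(): hands the job in; it is judged then, once.
Trained networks look in a picture, given as the dict that the camera call returned (one of the last four; its "shot" number tells which), for a name from the list of things; names that differ only in an ending like _2 or _b are one class to them, and where a whole thing is asked for, a point or a joint stands for the part that bears it (a point fixed in the world has none). Each returns a list of dicts, best first, with "confidence" (0 to 1); they miss things now and then, are a little off and sometimes report something else, mostly with a low value. They report only what shows in the picture. A call takes as long as a camera call. They do not tell look-alikes from the thing itself.
- models.recognise(picture, name): "centre" ([column, row] in pixels, amid what is visible of it).
- models.regions_of(picture, name): "region" (384x512 bool, what is visible of it) and "centre" ([column, row] in pixels, amid what is visible of it).
The state is a dict: "time_s": time; "q": joint angles; "dq": joint speeds; "joint_efforts": joint torques, N m; "eef_pos": TCP position; "eef_rot": TCP orientation; "wrist_force": force on the tool from outside, world axes, zero at the start; "torque": the same for the moment, N m; "opening": opening from 0.0 (shut) to 1.0 (fully open); "grasp_force": force on a finger pad.
Only numpy, scipy, OpenCV 4.12 (cv2) and the standard library are available. Lean on these libraries where they do the work, as an engineer would, in place of code of your own. Each camera call takes 0.05 s, during which the arm holds its last target. There are 200 camera calls.

### The job

One of the four forming plates in the sealing frame has lost its lifting knob: only a short stub is left. Point it out: hold the fingertips two to four centimetres straight above that stub for a good two seconds, without touching the frame or any plate and without coming down low over any of the other knobs. Then push the lever of the grey service-call box all the way over to its far side, leave it there and let go of everything; lift nothing and leave the other things on the bench where they are.

Things in the scene. Friction and masses are not known exactly. Their poses are not given: they have to be found in the camera images.
- stub_top (a point): centre of the flat top of the broken knob's stub: a dark steel stub 14 mm in diameter standing 10 mm above the middle of its plate; z points up. Its top is 30 mm above the bench, 4 mm above the frame's rim. The plate is a loose aluminium plate 140 x 89 x 14 mm (0.5 kg), lying in a pocket, its top 6 mm below the rim
- plate_broken: the plate that carries the stub; origin: centre of its underside, 6 mm above the bench
- plate_a: one of the three sound forming plates, 140 x 89 x 14 mm, loose in a pocket, with a round black lifting knob in its middle (28 mm across, 38 mm tall, narrower at its foot). Origin: centre of the underside, 6 mm above the bench; the knob's top lies 52 mm above the origin. The four plates lie in any order in the four pockets
- plate_b: one of the three sound forming plates, 140 x 89 x 14 mm, loose in a pocket, with a round black lifting knob in its middle (28 mm across, 38 mm tall, narrower at its foot). Origin: centre of the underside, 6 mm above the bench; the knob's top lies 52 mm above the origin. The four plates lie in any order in the four pockets
- plate_c: one of the three sound forming plates, 140 x 89 x 14 mm, loose in a pocket, with a round black lifting knob in its middle (28 mm across, 38 mm tall, narrower at its foot). Origin: centre of the underside, 6 mm above the bench; the knob's top lies 52 mm above the origin. The four plates lie in any order in the four pockets
- frame: the sealing frame, aluminium, fixed to the bench: 170 mm (its x) by 440 mm (its y), 26 mm tall, with four pockets in a row along its y, 107 mm apart (centres at y = -160.5, -53.5, 53.5, 160.5 mm, x = 0), each holding one plate. Origin: centre of its underside, on the bench
- call_box: the grey service-call switch box, fixed to the bench, 120 mm (its x) by 90 mm (its y) by 40 mm tall. Origin: centre of its underside. A toggle lever stands on its middle and swings in the box's x-z plane about an axle (26 mm thick, 30 mm long along the box's y) 37 mm above the bench, straight above the origin. The box's +x is its far side, roughly away from the robot
- lever_tip (a point): centre of the 26 mm black ball at the end of the lever: a steel rod 10 mm thick, ball centre 80 mm from the axle
- call_lever (a joint): angle of the lever: 0 = leaning 0.5 rad from vertical to the box's -x (near) side, 0.5 = upright, 1.0 = stop, leaning 0.5 rad to the box's +x (far) side. It stays where it is left; friction only, about 1 N at the ball
- reel: white plastic reel standing on its flange, 116 mm across, 56 mm tall; origin: centre of underside. Not to be disturbed
- pliers: pliers with black handles lying flat on the bench to the left of the frame, about 195 mm long, 12 mm thick; origin: on the underside, near mid-length, jaws to its +x. Not to be disturbed
- wrench: steel wrench lying flat on the bench beyond the frame; origin: on the underside. Not to be disturbed
- tub: white lidded jar, 60 mm across, 70 mm tall, standing beyond the frame; origin: centre of underside. Not to be disturbed
Things that resemble listed ones, but are neither listed nor needed, are in the scene too. There is more than one size of the call_box; the one meant has the size given above.

How it is judged:
By the outcome, as a careful person would: the job done as asked, in the order asked, and still so for the second after the job is handed in, with the robot touching nothing.
It also fails if it takes over 45 s, if anything falls off the work surface, if the arm or the gripper's body presses on something with over 40 N, if the wrist force passes 120 N, or if a joint passes its speed limit or range.

## Working session

There is one attempt and no reset: what is moved stays moved. The work goes in short steps, Python scripts to look and compute and a tool call to move; the robot and the scene stay as the last step left them, time stands still between calls to the robot, and variables do not carry over. Pictures are saved under pics/ and viewed, at most 10 in all, crops included, and the job is handed in when it is done.

Besides the shell and the picture viewer there is one more tool, called as name(argument=value, ...), one argument or row to a line, values as JSON. send_rows: Moves the arm, as the interface text tells. Its arguments: {"type":"object","properties":{"commands":{"type":"array"},"jaw":{"type":"number"}},"required":["commands"]}

```bash
mkdir -p pics; cat > h.py <<'E'
import numpy as np, cv2
from bench import status, imaging, ctrl, models
def world(p, uv, depth=None, z=None):
    K=np.array(p["mtx"]);T=np.array(p["pose"]);k=p["k1"]
    d=(np.array(uv,float)-K[:2,2])/[K[0,0],K[1,1]]
    s=d.copy()
    for _ in range(20): s=d/(1+k*(s@s))
    r=np.array([s[0],s[1],1.]); 
    if z is not None: depth=(z-T[2,3])/(T[:3,:3]@r)[2]
    return T[:3,:3]@(r*depth)+T[:3,3]
def dep(p,uv,w=2):
    c,r=[int(round(v)) for v in uv]; a=p["depth"][max(r-w,0):r+w+1,max(c-w,0):c+w+1]; a=a[a>0]
    return float(np.median(a)) if a.size else 0
E
python3 - <<'E'
from h import *
ims=[]
for n in ("scene","side"):
    p=imaging.camera(n); cv2.imwrite(f"pics/{n}0.png",p["image"])
    print(n,np.round(p["pose"],3).tolist())
    for t in ("stub_top","plate_a","plate_broken","frame","call_box","lever_tip","reel","pliers"):
        for d in models.recognise(p,t)[:5]:
            c=d["centre"]; print(t,round(d["confidence"],2),np.round(c,1),np.round(world(p,c,dep(p,c)),3))
E
```

```text
scene [[-0.755, 0.466, -0.462, 1.065], [0.656, 0.528, -0.54, 0.601], [-0.008, -0.71, -0.704, 0.864], [0.0, 0.0, 0.0, 1.0]]
stub_top 0.57 [236.1 184.7] [ 0.542 -0.105  0.024]
stub_top 0.56 [253.  202.4] [ 0.556 -0.011  0.029]
plate_a 0.96 [292.3 259.1] [0.606 0.202 0.022]
plate_a 0.88 [272.9 228.5] [0.58  0.1   0.031]
plate_a 0.85 [234.5 184.3] [ 0.544 -0.111  0.023]
plate_broken 0.55 [248.6 204.7] [ 0.567 -0.017  0.023]
plate_broken 0.38 [404.4 304.3] [0.487 0.465 0.002]
call_box 0.82 [228.7 111. ] [ 0.341 -0.395  0.056]
call_box 0.76 [170.8 139.8] [ 0.576 -0.419  0.032]
call_box 0.66 [275.9 244.3] [0.608 0.142 0.027]
call_box 0.57 [208.5 152.3] [ 0.527 -0.266  0.043]
call_box 0.37 [211.3 133.6] [ 0.494 -0.288  0.09 ]
lever_tip 0.67 [214.8 132.6] [ 0.492 -0.27   0.103]
lever_tip 0.55 [237.5  83.6] [ 0.284 -0.411  0.138]
lever_tip 0.52 [173.1 125.9] [ 0.551 -0.433  0.07 ]
reel 0.67 [158.3 176.9] [ 0.717 -0.257  0.058]
reel 0.34 [249.3 202.4] [ 0.56  -0.023  0.023]
pliers 0.64 [404.5 301.4] [0.48  0.461 0.001]
side [[-0.938, -0.232, 0.259, 0.257], [-0.348, 0.64, -0.685, 0.832], [-0.007
[... 165 characters left out ...]
. ] [0.587 0.2   0.021]
plate_a 0.65 [275.7 184.5] [ 0.528 -0.114  0.021]
plate_a 0.51 [222.  351.7] [0.473 0.452 0.01 ]
plate_a 0.24 [173.5 223.8] [0.764 0.138 0.005]
plate_broken 0.83 [255.5 206.4] [0.555 0.001 0.021]
frame 0.76 [249.3 217.8] [0.556 0.052 0.021]
call_box 0.74 [294.9 152.3] [ 0.51  -0.269  0.044]
call_box 0.69 [289.3 128.9] [ 0.572 -0.418  0.03 ]
call_box 0.67 [345.5 141.1] [ 0.358 -0.381  0.052]
lever_tip 0.5 [304.7 138.5] [ 0.48  -0.266  0.111]
reel 0.97 [245.1 141.6] [ 0.686 -0.254  0.055]
reel 0.53 [301.4 139.3] [ 0.52  -0.401  0.006]
reel 0.29 [175.4 224. ] [0.759 0.137 0.005]
pliers 0.62 [206.  164.2] [ 0.763 -0.097  0.053]
pliers 0.6 [222.5 352.4] [0.471 0.453 0.009]
```

```bash
python3 - <<'E'
from h import *
a=cv2.imread("pics/scene0.png");b=cv2.imread("pics/side0.png")
cv2.imwrite("pics/a1.png",cv2.resize(a[60:285,120:420],(800,600),interpolation=cv2.INTER_CUBIC))
cv2.imwrite("pics/b1.png",cv2.resize(b[75:300,130:430],(800,600),interpolation=cv2.INTER_CUBIC))
E
```

```text
(no output)
```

View pics/a1.png

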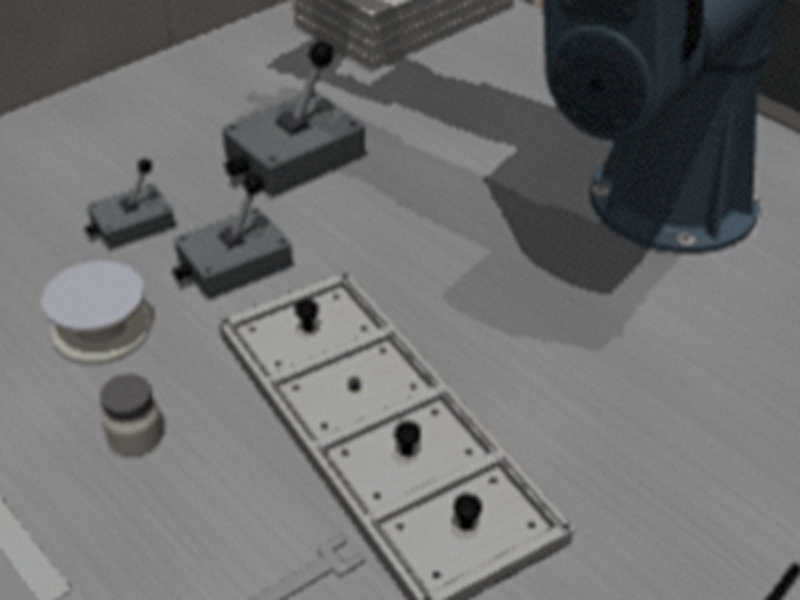

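View pics/b1.png

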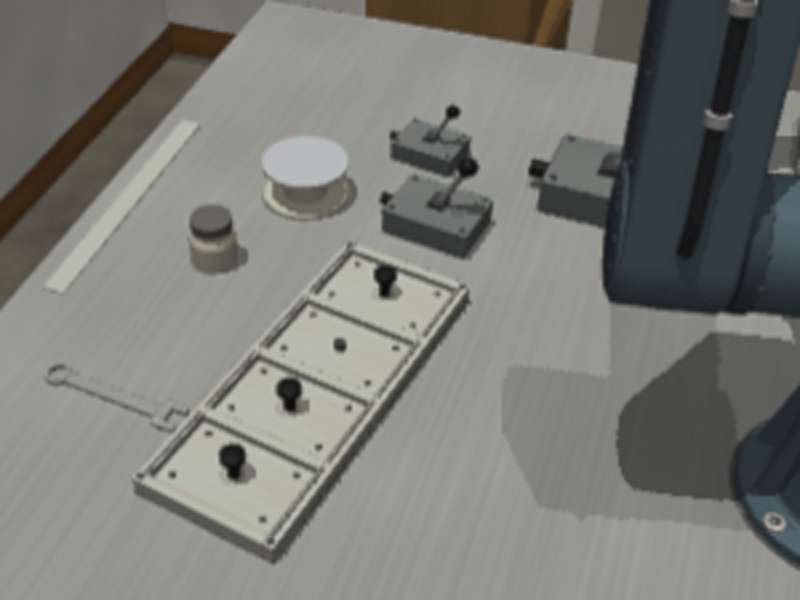

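The stub stands in the second plate from the far-right end, at scene (253,204) and side (258,204). There are three candidate boxes in the scene picture: big (229,111), middle (208,152) and small (171,140). I'll measure their top faces next.

```bash
python3 - <<'E'
from h import *
def pts(p,m):
    r,c=np.nonzero(m&(p["depth"]>0))
    K=np.array(p["mtx"]);T=np.array(p["pose"]);k=p["k1"]
    d=np.stack([(c-K[0,2])/K[0,0],(r-K[1,2])/K[1,1]],1);s=d.copy()
    for _ in range(20): s=d/(1+k*(s**2).sum(1,keepdims=True))
    z=p["depth"][r,c]; return np.c_[s*z[:,None],z]@T[:3,:3].T+T[:3,3]
for n,uvs in (("scene",[(252.75,204)]),("side",[(258,204)])):
    p=imaging.camera(n)
    for uv in uvs: print(n,"stub",world(p,uv,z=.028).round(4))
    P=pts(p,np.ones((384,512),bool))
    for nm,cx,cy in (("big",.345,-.39),("mid",.515,-.27),("small",.57,-.418)):
        q=P[(np.hypot(P[:,0]-cx,P[:,1]-cy)<.115)&(P[:,2]>.012)&(P[:,2]<.15)]
        if nm!="big": q=q[np.hypot(q[:,0]-cx,q[:,1]-cy)<.085]
        h=np.histogram(q[:,2],bins=np.arange(.01,.15,.004)); zt=h[1][h[0].argmax()]+.002
        t=q[abs(q[:,2]-zt)<.005]
        (c,s,a)=cv2.minAreaRect((t[:,:2]*1000).astype(np.float32))
        hi=q[q[:,2]>zt+.02]
        b=hi[hi[:,2]>hi[:,2].max()-.03] if len(hi) else hi
        print(n,nm,"ztop",zt.round(3),"c",np.round(c),"size",np.round(s),"ang",round(a,1),"ball",b.mean(0).round(3) if len(b) else None,"zmax",q[:,2].max().round(3))
E
```

```text
scene stub [ 0.5597 -0.0072  0.028 ]
scene big ztop 0.052 c [ 324. -416.] size [128. 162.] ang 87.3 ball [ 0.28  -0.406  0.137] zmax 0.15
scene mid ztop 0.04 c [ 521. -284.] size [ 92. 120.] ang 80.8 ball [ 0.491 -0.273  0.112] zmax 0.123
scene small ztop 0.032 c [ 583. -408.] size [139.  94.] ang 78.8 ball [ 0.551 -0.429  0.083] zmax 0.094
side stub [ 0.5492 -0.0047  0.028 ]
side big ztop 0.052 c [ 354. -412.] size [ 89. 125.] ang 0.1 ball [ 0.309 -0.412  0.073] zmax 0.073
side mid ztop 0.04 c [ 516. -279.] size [ 94. 120.] ang 81.7 ball [ 0.48  -0.268  0.112] zmax 0.122
side small ztop 0.028 c [ 570. -433.] size [74. 96.] ang 76.6 ball [ 0.541 -0.424  0.083] zmax 0.094
```

The middle box (120 x 90 x 40 mm, centre about (0.518,-0.281), scene pixel (208,152)) fits the description. The other two have tops at 0.052 m and 0.03 m and different footprints. Its far side points about -9° from world x. Next I need the tool axes to move above the stub.

```bash
cat >> h.py <<'E'
from scipy.spatial.transform import Rotation as R
def rot(o): 
    q=o["eef_rot"]; return R.from_quat([q[1],q[2],q[3],q[0]])
def go(target,o=None):
    o=o or status.get_obs(); d=rot(o).inv().apply(np.array(target)-o["eef_pos"])
    print("t",o["time_s"],"pos",np.round(o["eef_pos"],4),"tool shift in units",np.round(d/.03,2)); return d
E
python3 - <<'E'
from h import *
o=status.get_obs(); print(rot(o).as_matrix().round(3)); go([.554,-.006,.405]); print(o["opening"],ctrl.grip_point_offset)
p=imaging.camera("wrist"); T=np.linalg.inv(np.block([[rot(o).as_matrix(),np.array(o["eef_pos"])[:,None]],[np.zeros((1,3)),1]]))@p["pose"]; print(T.round(3))
E
```

```text
[[ 0.928  0.373 -0.   ]
 [ 0.373 -0.928 -0.   ]
 [-0.     0.    -1.   ]]
t 1.0 pos [ 0.2148 -0.5334  0.4047] tool shift in units [ 1.706e+01 -1.208e+01 -1.000e-02]
0.9988674256576299 0.1547
[[ 0.    -0.946 -0.324  0.084]
 [ 1.     0.    -0.    -0.001]
 [ 0.    -0.324  0.946  0.03 ]
 [ 0.     0.     0.     1.   ]]
```

send_rows(
  commands=[
    [[0.5,-0.36,0,0,0,0],[0.9,-0.64,0,0,0,0],[0.9,-0.64,0,0,0,0],[0.9,-0.64,0,0,0,0],[0.9,-0.64,0,0,0,0],[0.9,-0.64,0,0,0,0],[0.9,-0.64,0,0,0,0],[0.9,-0.64,0,0,0,0]],
  ],
  jaw=0,
)

```text
time_s: 1.72
eef_pos: [0.3503, -0.3211, 0.4049]
eef_rot: [0.0, 0.982, 0.19, 0.0]
wrist_force: [-0.0, -0.7, -0.1]
opening: -0.003
grasp_force: 0.0
```

send_rows(
  commands=[
    [[0.9,-0.64,0,0,0,0],[0.9,-0.64,0,0,0,0],[0.9,-0.64,0,0,0,0],[0.9,-0.64,0,0,0,0],[0.9,-0.64,0,0,0,0],[0.9,-0.64,0,0,0,0],[0.9,-0.64,0,0,0,0],[0.9,-0.64,0,0,0,0]],
  ],
)

```text
time_s: 2.38
eef_pos: [0.4934, -0.0977, 0.4049]
eef_rot: [0.0, 0.982, 0.19, 0.0]
wrist_force: [0.4, -0.7, -0.3]
opening: 0.001
grasp_force: 0.0
```

send_rows(
  commands=[
    [[0.9,-0.64,0,0,0,0],[0.7,-0.5,0,0,0,0],[0.3,-0.2,0,0,0,0],[0,0,0,0,0,0],[0,0,0,0,0,0]],
  ],
)

```text
time_s: 2.8
eef_pos: [0.5305, -0.0408, 0.4045]
eef_rot: [0.0, 0.982, 0.191, -0.0]
wrist_force: [1.1, -0.2, -0.5]
opening: 0.002
grasp_force: 0.0
```

```bash
python3 - <<'E'
from h import *
p=imaging.camera("wrist"); cv2.imwrite("pics/w1.png",cv2.resize(p["image"],(800,600)))
go([.554,-.006,.405])
for t in ("stub_top","plate_broken"):
  for d in models.recognise(p,t)[:4]:
    print(t,round(d["confidence"],2),np.round(d["centre"],1),world(p,d["centre"],z=.03).round(4))
E
```

```text
t 2.85 pos [ 0.5303 -0.0414  0.4045] tool shift in units [ 1.17 -0.8  -0.02]
stub_top 0.6 [239.8 126.2] [ 0.5611 -0.0081  0.03  ]
stub_top 0.3 [159.9  74.8] [0.5813 0.0962 0.03  ]
plate_broken 0.68 [241.2 125.6] [ 0.5624 -0.0094  0.03  ]
```

View pics/w1.png

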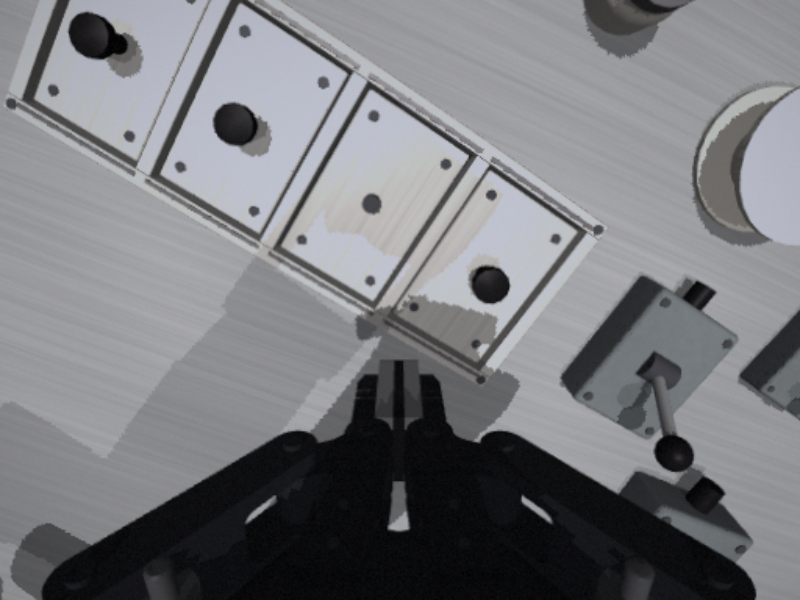

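The wrist view shows the stub at about (372,204) in the enlarged picture, roughly (238,130) in raw pixels. I'll take the dark blob's centroid for a sharper fix.

```bash
cat >> h.py <<'E'
def blob(p,uv,w=12):
    c0,r0=int(uv[0])-w,int(uv[1])-w
    g=cv2.cvtColor(p["image"],cv2.COLOR_BGR2GRAY)[r0:r0+2*w+1,c0:c0+2*w+1]
    _,m=cv2.threshold(g,0,255,cv2.THRESH_BINARY_INV+cv2.THRESH_OTSU)
    n,_,s,c=cv2.connectedComponentsWithStats(m)
    return [(c[i]+[c0,r0],s[i,4]) for i in range(1,n) if s[i,4]>15]
E
python3 - <<'E'
from h import *
p=imaging.camera("wrist")
for c,a in blob(p,(238,130)): 
    w=world(p,c,z=.029); print(c,a,w); 
    if a>40: go([w[0],w[1],.405])
for n,uv in (("scene",(252.7,204)),("side",(258,204))):
    p=imaging.camera(n)
    for c,a in blob(p,uv,6): print(n,c,a,world(p,c,z=.027))
E
```

```text
[236.61290323 129.67741935] 124 [ 0.55557482 -0.00722789  0.029     ]
t 3.0 pos [ 0.5302 -0.0419  0.4047] tool shift in units [ 1.22 -0.76 -0.01]
scene [252.29166667 203.79166667] 24 [ 0.55951745 -0.00946616  0.027     ]
side [256.90909091 203.90909091] 22 [ 0.55280981 -0.00492226  0.027     ]
```

send_rows(
  commands=[
    [[0.62,-0.38,0,0,0,0],[0.6,-0.38,0,0,0,0],[0,0,0.5,0,0,0],[0,0,0.8,0,0,0],[0,0,0.8,0,0,0],[0,0,0.6,0,0,0],[0,0,0.3,0,0,0],[0,0,0,0,0,0]],
  ],
)

```text
time_s: 3.77
eef_pos: [0.5551, -0.0063, 0.3124]
eef_rot: [-0.001, 0.982, 0.19, -0.002]
wrist_force: [0.1, 0.0, 0.8]
opening: 0.003
grasp_force: 0.0
```

```bash
python3 - <<'E'
from h import *
p=imaging.camera("wrist"); cv2.imwrite("pics/w2.png",cv2.resize(p["image"],(800,600)))
go([.556,-.007,.233])
for d in models.recognise(p,"stub_top")[:2]:
    for c,a in blob(p,d["centre"],14): print(d["confidence"],d["centre"],c,a,world(p,c,z=.029))
E
```

```text
t 3.8167 pos [ 0.5558 -0.0063  0.3141] tool shift in units [0.   0.03 2.7 ]
0.87 [259.7, 171.0] [257.48235294 179.69411765] 170 [ 0.5578521 -0.0057965  0.029    ]
```

View pics/w2.png

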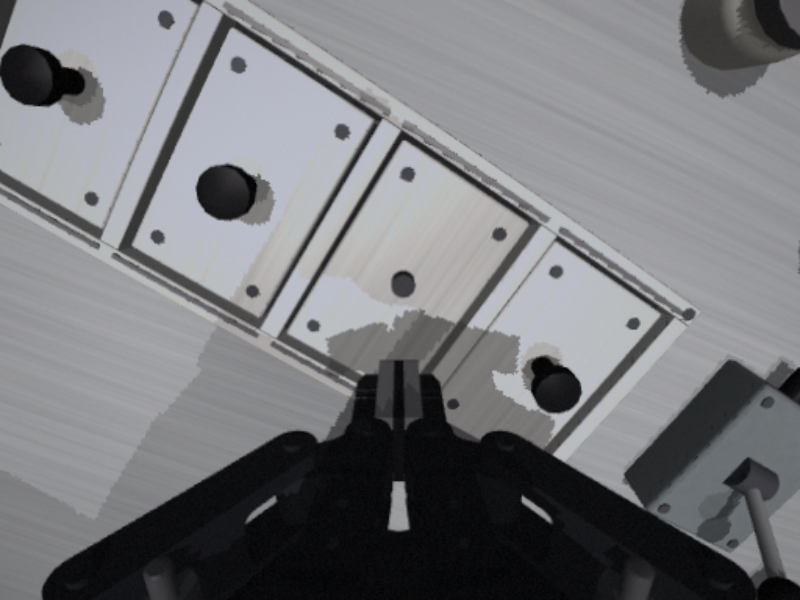

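The stub sits at (403,284), straight ahead of the fingertips, and the position agrees with the estimate to about 2 mm. I'll descend and hold.

send_rows(
  commands=[
    [[0.03,-0.02,0.7,0,0,0],[0,0,0.8,0,0,0],[0,0,0.7,0,0,0],[0,0,0.35,0,0,0],[0,0,0.1,0,0,0],[0,0,0,0,0,0],[0,0,0,0,0,0],[0,0,0,0,0,0]],
  ],
)

```text
time_s: 4.53
eef_pos: [0.5576, -0.0052, 0.237]
eef_rot: [0.001, 0.982, 0.19, 0.001]
wrist_force: [-0.3, -0.5, 0.3]
opening: -0.001
grasp_force: 0.0
```

```bash
python3 - <<'E'
from h import *
p=imaging.camera("side"); cv2.imwrite("pics/s2.png",cv2.resize(p["image"][140:260,180:340],(800,600),interpolation=cv2.INTER_CUBIC))
go([.557,-.006,.233])
E
```

```text
t 4.5833 pos [ 0.5574 -0.0052  0.2368] tool shift in units [-0.02  0.02  0.13]
```

View pics/s2.png

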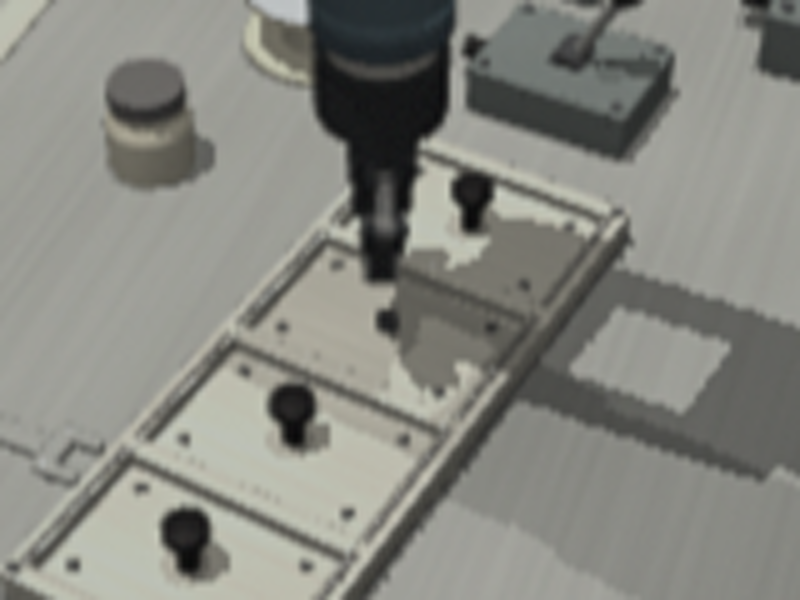

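The fingertips (383,275) are directly above the stub (387,320), about 34 mm up. I'll lower 4 mm and hold for about 3 s.

send_rows(
  commands=[
    [[0,0,0.13,0,0,0],[0,0,0,0,0,0],[0,0,0,0,0,0],[0,0,0,0,0,0],[0,0,0,0,0,0],[0,0,0,0,0,0],[0,0,0,0,0,0],[0,0,0,0,0,0]],
  ],
)

```text
time_s: 5.25
eef_pos: [0.5567, -0.005, 0.2313]
eef_rot: [-0.0, 0.982, 0.19, 0.0]
wrist_force: [-1.3, 0.3, 0.9]
opening: -0.004
grasp_force: 0.0
```

send_rows(
  commands=[
    [[0,0,0,0,0,0],[0,0,0,0,0,0],[0,0,0,0,0,0],[0,0,0,0,0,0],[0,0,0,0,0,0],[0,0,0,0,0,0],[0,0,0,0,0,0],[0,0,0,0,0,0]],
  ],
)

```text
time_s: 5.92
eef_pos: [0.5567, -0.005, 0.2313]
eef_rot: [-0.0, 0.982, 0.19, 0.0]
wrist_force: [-0.5, 0.1, -1.1]
opening: -0.0
grasp_force: 0.0
```

send_rows(
  commands=[
    [[0,0,0,0,0,0],[0,0,0,0,0,0],[0,0,0,0,0,0],[0,0,0,0,0,0],[0,0,0,0,0,0],[0,0,0,0,0,0],[0,0,0,0,0,0],[0,0,0,0,0,0]],
  ],
)

```text
time_s: 6.58
eef_pos: [0.5567, -0.0051, 0.2313]
eef_rot: [-0.0, 0.982, 0.19, -0.0]
wrist_force: [-0.7, 1.0, 0.7]
opening: 0.002
grasp_force: 0.0
```

send_rows(
  commands=[
    [[0,0,0,0,0,0],[0,0,0,0,0,0],[0,0,0,0,0,0],[0,0,0,0,0,0],[0,0,0,0,0,0],[0,0,0,0,0,0],[0,0,0,0,0,0],[0,0,0,0,0,0]],
  ],
)

```text
time_s: 7.25
eef_pos: [0.5567, -0.0051, 0.2313]
eef_rot: [0.0, 0.982, 0.19, -0.0]
wrist_force: [-0.4, -0.3, -0.2]
opening: -0.0
grasp_force: 0.0
```

send_rows(
  commands=[
    [[0,0,-0.5,0,0,0],[0,0,-0.9,0,0,0],[0,0,-0.9,0,0,0],[0,0,-0.9,0,0,0],[0,0,-0.9,0,0,0],[0,0,-0.5,0,0,0],[0,0,0,0,0,0]],
  ],
)

```text
time_s: 7.83
eef_pos: [0.5579, -0.0053, 0.3738]
eef_rot: [0.002, 0.982, 0.19, 0.004]
wrist_force: [1.0, 0.2, -0.0]
opening: 0.002
grasp_force: 0.0
```

```bash
python3 - <<'E'
from h import *
P=[]
for n in ("scene","side"):
    p=imaging.camera(n)
    for d in models.recognise(p,"lever_tip")[:4]:
        c=d["centre"]; print(n,round(d["confidence"],2),np.round(c,1),world(p,c,dep(p,c,1)).round(3),"z.107:",world(p,c,z=.107).round(3))
th=np.deg2rad(-9);u=np.array([np.cos(th),np.sin(th)]);c=np.array([.518,-.281])
print("expected ball",c-u*.038,"far",c+u*.038)
s=c-u*.11; go([s[0],s[1],.385])
E
```

```text
scene 0.64 [172.3 127.6] [ 0.555 -0.433  0.065] z.107: [ 0.582 -0.379  0.107]
side 0.61 [302.7 139.2] [ 0.486 -0.264  0.108] z.107: [ 0.486 -0.265  0.107]
side 0.61 [296.2 119. ] [ 0.577 -0.536  0.   ] z.107: [ 0.539 -0.375  0.107]
side 0.6 [376.4 119.3] [ 0.273 -0.4    0.149] z.107: [ 0.274 -0.469  0.107]
side 0.56 [249.5 218.2] [0.555 0.054 0.022] z.107: [0.526 0.129 0.107]
expected ball [ 0.48046784 -0.27505549] far [ 0.55553216 -0.28694451]
t 8.0333 pos [ 0.5562 -0.0049  0.3677] tool shift in units [-7.76  6.18 -0.57]
```

send_rows(
  commands=[
    [[-0.4,0.36,0,0,0,0],[-0.8,0.73,0,0,0,0],[-0.8,0.73,0,0,0,0],[-0.8,0.73,0,0,0,0],[-0.8,0.73,0,0,0,0],[-0.8,0.73,0,0,0,0],[-0.8,0.73,0,0,0,0],[-0.8,0.73,0,0,0,0]],
  ],
)

```text
time_s: 8.7
eef_pos: [0.4497, -0.2254, 0.3675]
eef_rot: [-0.001, 0.982, 0.19, -0.001]
wrist_force: [-0.2, 0.4, 0.1]
opening: -0.0
grasp_force: 0.0
```

send_rows(
  commands=[
    [[-0.8,0.7,0,0,0,0.9],[-0.4,0.3,0,0,0,0.9],[0,0,0,0,0,0.9],[0,0,0,0,0,0.9],[0,0,0,0,0,0.9],[0,0,0,0,0,0.9],[0,0,0,0,0,0],[0,0,0,0,0,0]],
  ],
)

```text
time_s: 9.37
eef_pos: [0.4274, -0.2648, 0.3679]
eef_rot: [-0.001, 0.997, -0.077, -0.001]
wrist_force: [0.1, 0.0, -1.7]
opening: -0.003
grasp_force: 0.0
```

```bash
python3 - <<'E'
from h import *
p=imaging.camera("wrist"); cv2.imwrite("pics/w3.png",cv2.resize(p["image"],(800,600)))
o=status.get_obs(); print(rot(o).as_matrix().round(3)); go([.429,-.267,.37])
for t in ("lever_tip","call_box"):
  for d in models.regions_of(p,t)[:3]:
    c=d["centre"]; print(t,round(d["confidence"],2),np.round(c,1),dep(p,c),world(p,c,z=.107).round(3),world(p,c,z=.04).round(3))
E
```

```text
[[ 0.988 -0.154 -0.001]
 [-0.154 -0.988  0.001]
 [-0.002 -0.001 -1.   ]]
t 9.4167 pos [ 0.4275 -0.2648  0.3682] tool shift in units [ 0.06  0.06 -0.06]
lever_tip 0.81 [260.3 115.5] 0.21220849454402924 [ 0.489 -0.277  0.107] [ 0.482 -0.277  0.04 ]
lever_tip 0.7 [434.6  12.7] 0.2142951339483261 [ 0.543 -0.412  0.107] [ 0.552 -0.452  0.04 ]
lever_tip 0.68 [427.5 311.7] 0.2685866951942444 [ 0.27  -0.418  0.107] [ 0.2   -0.459  0.04 ]
call_box 0.8 [256.1  73.9] 0.2679366171360016 [ 0.519 -0.278  0.107] [ 0.522 -0.279  0.04 ]
call_box 0.78 [404.3  21. ] 0.26858049631118774 [ 0.54  -0.39   0.107] [ 0.549 -0.423  0.04 ]
call_box 0.73 [398.6 232.6] 0.3160453736782074 [ 0.368 -0.385  0.107] [ 0.326 -0.417  0.04 ]
```

View pics/w3.png

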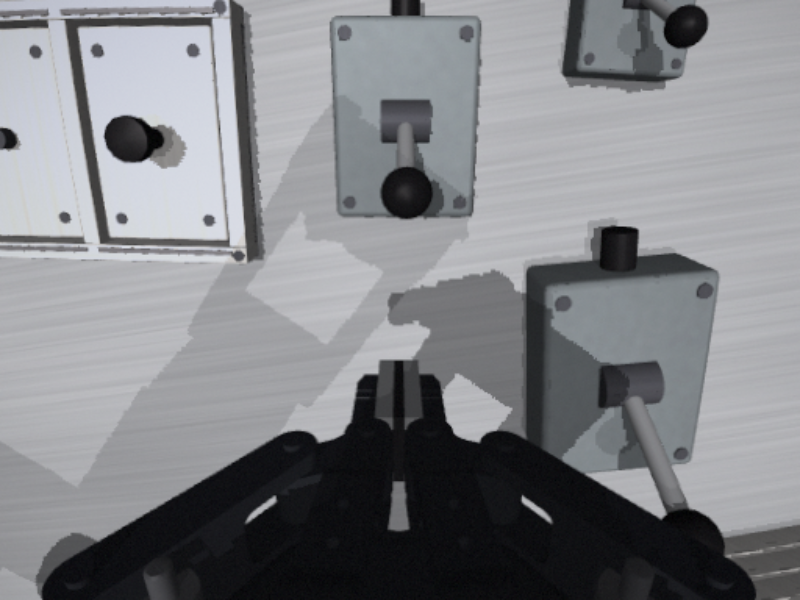

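The middle box's lever ball is at (407,193), aligned with the tool axis. I'll descend to about 95 mm tip height and push along tool x.

send_rows(
  commands=[
    [[0,0.1,0.5,0,0,0],[0,0,0.8,0,0,0],[0,0,0.9,0,0,0],[0,0,0.7,0,0,0],[0,0,0.4,0,0,0],[0,0,0,0,0,0],[0,0,0,0,0,0]],
  ],
)

```text
time_s: 10.1
eef_pos: [0.4271, -0.2678, 0.2698]
eef_rot: [-0.001, 0.997, -0.078, -0.001]
wrist_force: [-0.1, -0.4, 0.1]
opening: -0.003
grasp_force: 0.0
```

send_rows(
  commands=[
    [[0.3,0,0,0,0,0],[0.3,0,0,0,0,0],[0.3,0,0,0,0,0],[0.3,0,0,0,0,0],[0.3,0,0,0,0,0],[0.3,0,0,0,0,0],[0.3,0,0,0,0,0],[0.3,0,0,0,0,0]],
  ],
)

```text
time_s: 10.77
eef_pos: [0.4994, -0.2793, 0.2702]
eef_rot: [-0.0, 0.997, -0.078, -0.0]
wrist_force: [-0.9, 0.8, 1.2]
opening: -0.0
grasp_force: 0.5
```

send_rows(
  commands=[
    [[0.3,0,0,0,0,0],[0.3,0,0,0,0,0],[0.2,0,0,0,0,0],[0.2,0,0,0,0,0],[0,0,0,0,0,0],[0,0,0,0,0,0]],
  ],
)

```text
time_s: 11.27
eef_pos: [0.5282, -0.284, 0.2702]
eef_rot: [0.0, 0.997, -0.078, 0.0]
wrist_force: [-0.3, -0.1, 0.3]
opening: 0.002
grasp_force: 0.0
```

```bash
python3 - <<'E'
from h import *
p=imaging.camera("side"); cv2.imwrite("pics/s4.png",cv2.resize(p["image"][90:210,230:390],(800,600),interpolation=cv2.INTER_CUBIC))
go([.521+.014*.988,-.281-.014*.154,.268])
E
```

```text
t 11.3167 pos [ 0.528  -0.2839  0.2703] tool shift in units [ 0.22 -0.06  0.08]
```

View pics/s4.png

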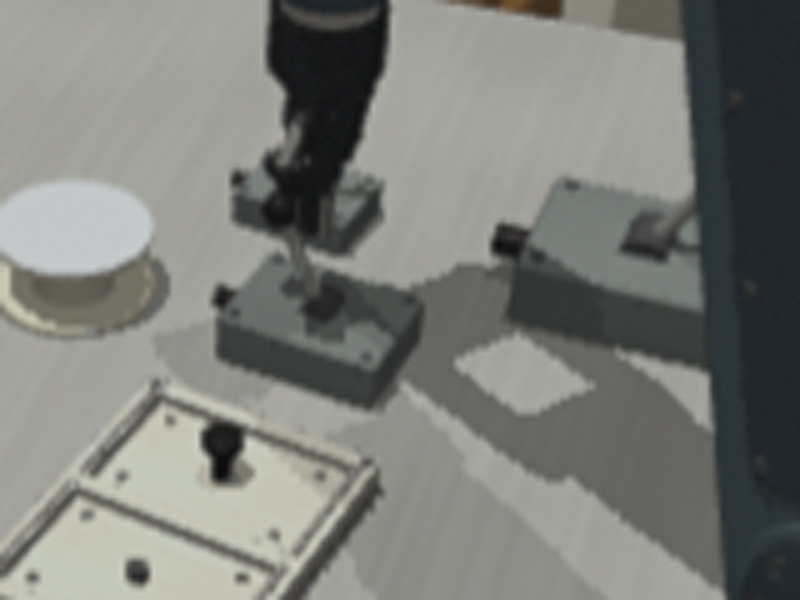

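The ball, now at (278,210), leans to the far side ahead of the fingers. I'll push on in small steps until the force shows the stop.

send_rows(
  commands=[
    [[0.1,0,0,0,0,0],[0.1,0,0,0,0,0],[0,0,0,0,0,0]],
  ],
)

```text
time_s: 11.57
eef_pos: [0.5333, -0.2848, 0.2701]
eef_rot: [-0.0, 0.997, -0.078, -0.002]
wrist_force: [-5.2, 0.5, 1.8]
opening: -0.003
grasp_force: 2.8
```

send_rows(
  commands=[
    [[0.1,0,0,0,0,0],[0,0,0,0,0,0]],
  ],
)

```text
time_s: 11.73
eef_pos: [0.5347, -0.2851, 0.2699]
eef_rot: [-0.001, 0.997, -0.078, -0.005]
wrist_force: [-16.7, 2.9, 9.5]
opening: -0.006
grasp_force: 8.4
```

The force jumped to 17 N, so the stop is reached. I'll retreat and lift clear.

send_rows(
  commands=[
    [[-0.3,0,0,0,0,0],[-0.6,0,0,0,0,0],[-0.9,0,0,0,0,0],[-0.9,0,0,0,0,0],[-0.5,0,-0.5,0,0,0],[0,0,-0.9,0,0,0],[0,0,-0.9,0,0,0],[0,0,-0.9,0,0,0]],
  ],
)

```text
time_s: 12.4
eef_pos: [0.4416, -0.2702, 0.3675]
eef_rot: [0.0, 0.997, -0.079, 0.0]
wrist_force: [1.2, -0.9, -0.5]
opening: -0.004
grasp_force: 0.0
```

send_rows(
  commands=[
    [[0,0,-0.5,0,0,0],[0,0,0,0,0,0],[0,0,0,0,0,0],[0,0,0,0,0,0]],
  ],
)

```text
time_s: 12.73
eef_pos: [0.4418, -0.27, 0.3803]
eef_rot: [-0.0, 0.997, -0.079, -0.0]
wrist_force: [0.0, 0.8, -0.8]
opening: -0.002
grasp_force: 0.0
```

```bash
python3 - <<'E'
from h import *
p=imaging.camera("wrist"); s=imaging.camera("side")
cv2.imwrite("pics/e.png",np.hstack([cv2.resize(p["image"],(400,300)),cv2.resize(s["image"][90:210,230:390],(400,300))]))
g=cv2.cvtColor(p["image"],cv2.COLOR_BGR2GRAY)
for d in models.recognise(p,"lever_tip")[:3]: print(d["confidence"],np.round(d["centre"]),world(p,d["centre"],z=.107).round(3))
for d in models.recognise(s,"lever_tip")[:3]: print(d["confidence"],np.round(d["centre"]),world(s,d["centre"],z=.107).round(3))
go([.5,-.28,.37])
E
```

```text
0.85 [419.  34.] [ 0.545 -0.414  0.107]
0.76 [255.  48.] [ 0.554 -0.286  0.107]
0.62 [410. 304.] [ 0.286 -0.41   0.107]
0.68 [217. 251.] [0.562 0.261 0.107]
0.62 [299. 119.] [ 0.529 -0.378  0.107]
0.47 [258. 206.] [0.52  0.079 0.107]
t 12.9333 pos [ 0.4418 -0.2701  0.3799] tool shift in units [1.97 0.02 0.33]
```

View pics/e.png

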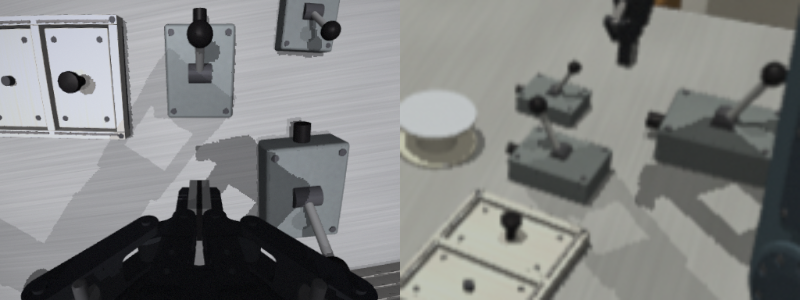

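The ball is at (200,30) in the wrist half, or (0.554,-0.286) in world coordinates. That matches the far-stop position of (0.555,-0.287), and the gripper is clear of everything.

```bash
python3 -c "
from h import *
print(ctrl.hand_in())"
```

```text
the job is handed in; nothing more can be done
None
```

I held the fingertips about 3 cm above the broken stub for over 2.5 s, then pushed the grey call box's lever to its far stop, let go with the gripper clear of everything, and handed the job in.

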